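Exchange a tool holder, shut and clamp the tool case

ROBOT

A 6-joint arm with a two-finger parallel gripper is mounted at the origin on the work surface. World frame = base frame: x ahead of the robot, y to its left, z up, the work surface at z = 0. Lengths are in m, angles in rad, forces in N, time in s.
With the tool pointing down it reaches from about 0.325 to 0.9 m from the base axis. Payload 6.1 kg.
Tool frame: the origin (TCP) lies midway between the tips of the shut fingers; the grasp point (between the pads) lies 19 mm behind it (env.grip_depth is the z of the grasp point in the tool frame, in m); z points along the fingers, y is the line along which they close (so a half turn about z gives the same grasp; the last joint's range is limited). The gripper opens to 87 mm and grips with 3 to 60 N. Pads are 19 mm wide; open, the fingers measure 117 mm over their backs; the gripper's body (75 mm by 190 mm) begins 51 mm behind the grasp point.
Start: joints at [1.034, 0.22, 1.526, -0, 1.395, -0.126], TCP at [0.25, 0.573, 0.223] pointing down, gripper open.
Joint ranges: [-2.98, 2.98], [-0.91, 2.08], [0.09, 2.57], [-1.24, 4.39], [0.2, 2.65], [-2.68, 2.68]. Speed limits (rad/s): [2.57, 2.57, 3.01, 3.14, 3.14, 3.14].

INTERFACE

Orientations are given as a unit quaternion [w, x, y, z].
In Python, from workcell import env, claw, planner, sensors, optics, ticket gives the robot as it stands. Calls block until the motion is done:
- env.movep(position, orientation): joint-space move of the TCP to a pose.
- env.movel(position, rotation=None, speed=0.15, threshold=None): straight line of the TCP; rotation=None keeps the orientation; speed is the mean speed in m/s. With threshold (N) it stops when the force on the tool has changed by that much, and returns True; else False.
- env.set_joints(angles): joint-space move.
- claw.gripper_to(opening, grip_force=None): finger opening in m; grip_force is the grip in N (None keeps the last); returns when the fingers have stopped.
- env.pause(seconds).
- planner.solve_ik(position, orientation): joint angles nearest the present ones, or None.
- sensors.sense(): the state.
- optics.grab_frame(name): name is "scene" or "top"; returns the picture (420x560x3 uint8, blue, green, red); there is no depth.
- optics.camera_params(name): a dict with "vertical_fov" (degrees; the focal length in pixels is half the picture's height over the tangent of half this angle, whatever the lens; pixels are square), "cx", "cy" (the principal point, pixels), "distortion" ([k1, k2, p1, p2, k3] as OpenCV has them; the pictures are not rectified), "T" (4x4, takes a point from camera to world coordinates). Camera axes: x right, y up, looking along -z (the intrinsics and any distortion apply to the point x, -y, -z); pixel columns grow to the right and rows downward; lengths in m; the calibration is good to about 2 mm. A picture is of the moment at which its call begins. camera_params takes no time and is no camera call.
A pose or a line that the arm cannot do raises env.MotionError and nothing moves.
- ticket.hand_in(): hands the job in; it is judged then, once.
The state is a dict: "time": time; "q": joint angles; "joint_vel": joint speeds; "joint_efforts": joint torques, N m; "tcp_pos": TCP position; "ee_rot": TCP orientation; "contact_force": force on the tool from outside, world axes, zero at the start; "moment": the same for the moment, N m; "gripper_width": finger opening in m; "grasp_force": force on a finger pad.
Only numpy, scipy, OpenCV 4.12 (cv2) and the standard library are available. Lean on these libraries where they do the work, as an engineer would, in place of code of your own. Each camera call takes 0.05 s, during which the arm holds its last target. There are 200 camera calls.

TASK

The case was packed with the wrong tool holder: make the yellow-painted one in the case and the blue-painted one in the wooden rack change places, each lying flat in the pocket the other came from (either end first); the rubber mat is free for laying one down meanwhile, but set them down, do not drop them. Once both are in place, close the lid fully without slamming it, and then swing the red-ended clamp over until it lies flat on the lid. Leave the green and red holders and everything else on the bench where they are.

Things in the scene. Friction and masses are not known exactly. Their poses are not given: they have to be found in the camera images.
- yellow_holder: square-shank turning tool holder, a dark steel bar 140 long (own x) x 25 x 25 mm, about 0.6 kg, the tail half (own -x) painted yellow, a small brass insert on the narrower nose at own +x. Origin at the centre of its underside, own z up as it lies. Starts lying in one of the case's two pockets.
- blue_holder: square-shank turning tool holder, a dark steel bar 140 long (own x) x 25 x 25 mm, about 0.6 kg, the tail half (own -x) painted blue, a small brass insert on the narrower nose at own +x. Origin at the centre of its underside, own z up as it lies. Starts lying in one of the wooden rack's two troughs.
- green_holder: square-shank turning tool holder, a dark steel bar 140 long (own x) x 25 x 25 mm, about 0.6 kg, the tail half (own -x) painted green, a small brass insert on the narrower nose at own +x. Origin at the centre of its underside, own z up as it lies. Lies in the other pocket of the case; stays there.
- red_holder: square-shank turning tool holder, a dark steel bar 140 long (own x) x 25 x 25 mm, about 0.6 kg, the tail half (own -x) painted red, a small brass insert on the narrower nose at own +x. Origin at the centre of its underside, own z up as it lies. Lies in the other trough of the rack; stays there.
- yellow_holder_mid (a point): middle of the yellow-painted holder, 12.5 mm above its underside
- blue_holder_mid (a point): middle of the blue-painted holder, 12.5 mm above its underside
- case: blue steel tool case fixed to the bench, left or right of the middle, 180 (x) x 180 (y) x 60 mm high without lid, walls 4 mm; origin under its centre on the bench, own -x is the front, where the clamp is, own +x the lid's hinge side, own z up. Two side-by-side pockets run along its x.
- bay0 (a point): centre of the floor of the case's pocket on own +y, 12 mm above the bench; x along the pocket, z up. Pocket 156 x 37 mm inside, bounded by grey ribs 4 mm thick and 8 mm high
- bay1 (a point): the same for the case's pocket on own -y; the two pocket centres are 84 mm apart
- rack: wooden rack block fixed to the bench on the other half of the bench from the case, 180 (x) x 150 (y) x 30 mm high; origin under its centre. Two troughs run along its x.
- slot0 (a point): centre of the floor of the rack's trough on own +y, 30 mm above the bench; x along the trough, z up. Trough 156 x 37 mm inside, bounded by ribs 4 mm thick and 8 mm high
- slot1 (a point): the same for the trough on own -y; the two trough centres are 76 mm apart
- lid (a joint): angle of the case's lid in rad: 0 is fully shut, grows as it opens (stop at 1.9); starts standing open at about 1.6 to 1.8. Stiff hinge: it stays where it is left and must be pushed all the way down. The lid is a blue plate 180 x 180 x 6 mm with a black knob (28 mm wide, 30 mm tall) on its outer face, 30 mm from the front edge and 62 mm to case +y of its middle.
- lid_hinge (a point): middle of the lid's hinge line (along case y) at the top of the case's rear wall, 60 mm above the bench; its axes turn with the lid: own -x points along the lid to its front edge, own z is its outer face's normal
- lid_edge (a point): middle of the lid's front edge on its outer face, 180 mm from the hinge
- clamp (a joint): angle of the case's clamp lever in rad: 0 is fully down, lying flat over the closed lid; grows as it swings up and out to the front (stop at 2.4); starts open at about 1.8 to 2.2. Friction holds it where it is left. A steel strap 24 mm wide, 6 mm thick, with a red grip 35 long x 28 x 10 mm at its end, 85 mm from hinge to end.
- clamp_hinge (a point): middle of the clamp's hinge line (along case y) on the front of the case, 8 mm in front of the front wall and 71 mm above the bench; its axes turn with the clamp: own x points along the lever to its end
- clamp_tip (a point): end of the clamp lever, 85 mm from its hinge
- mat: black rubber mat 180 (x) x 100 (y) x 4 mm thick fixed to the bench, always empty: room to lay a holder down for the moment. Origin under its centre.
- oil_bottle: bystander: standing white oil bottle with yellow label, 60 mm wide, 170 mm tall; origin under its centre
- jar: bystander: amber jar with black cap, 64 mm wide, 65 mm tall; origin under its centre
- yellow_bin: bystander: open yellow bin 100 x 85 x 50 mm with two pins in it; origin under its centre
- spanner: bystander: spanner 160 mm long lying on the bench at the back
- vee_block: bystander: steel vee block 70 x 50 x 44 mm at the back; origin under its centre
Mind the look-alikes: they are no part of the job. What is shaped like the blue_holder but purple is not meant. Leave any pink look-alike of the yellow_holder alone.

How it is judged:
On the way, in this order (a step that is already met when the one before it is completed fails the run):
1. the blue-painted holder lies in the case's free pocket and the yellow-painted one in the rack's free trough, both let go (((x of blue_holder_mid in the frame of bay0 between -0.016 and 0.016 m and y of blue_holder_mid in the frame of bay0 between -0.012 and 0.012 m and z of blue_holder_mid in the frame of bay0 between -0.017 and 0.017 m and angle between the x axis of blue_holder and the x axis of bay0, either way round below 0.15 rad) or (x of blue_holder_mid in the frame of bay1 between -0.016 and 0.016 m and y of blue_holder_mid in the frame of bay1 between -0.012 and 0.012 m and z of blue_holder_mid in the frame of bay1 between -0.017 and 0.017 m and angle between the x axis of blue_holder and the x axis of bay1, either way round below 0.15 rad)) and linear speed of each of blue_holder, yellow_holder below 0.03 m/s and contact force between the fingers and blue_holder below 0.5 N and angle between blue_holder's own x axis and vertical between 1.47 and 1.67 rad and ((x of yellow_holder_mid in the frame of slot0 between -0.016 and 0.016 m and y of yellow_holder_mid in the frame of slot0 between -0.012 and 0.012 m and z of yellow_holder_mid in the frame of slot0 between -0.017 and 0.017 m and angle between the x axis of yellow_holder and the x axis of slot0, either way round below 0.15 rad) or (x of yellow_holder_mid in the frame of slot1 between -0.016 and 0.016 m and y of yellow_holder_mid in the frame of slot1 between -0.012 and 0.012 m and z of yellow_holder_mid in the frame of slot1 between -0.017 and 0.017 m and angle between the x axis of yellow_holder and the x axis of slot1, either way round below 0.15 rad)) and contact force between the fingers and yellow_holder below 0.5 N and angle between yellow_holder's own x axis and vertical between 1.47 and 1.67 rad), for 0.2 s.
2. the lid is fully shut (value of joint lid below 0.06 rad), for 0.2 s.
3. the clamp is down on the lid (value of joint clamp below 0.1 rad), for 0.2 s.
At the end, for the whole second after the job is handed in: Blue holder in a case pocket, yellow in a rack trough: within 16 mm lengthwise, 12 mm crosswise, 4.5 mm in height and 0.15 rad of lying centred in it, either end first, at rest and let go; lid shut within 0.06 rad, clamp down within 0.1 rad (all of step 1 and value of joint lid below 0.06 rad and value of joint clamp below 0.1 rad); the robot touches nothing.
It fails at once if the green or the red holder is moved by more than 25 mm (distance of any of green_holder, red_holder from where it was at the start of the episode above 0.025 m).
It fails at once if the oil bottle, jar, yellow bin, spanner or vee block is moved by more than 30 mm, or the bottle tipped (distance of any of oil_bottle, jar, yellow_bin, spanner, vee_block from where it was at the start of the episode above 0.03 m or angle between oil_bottle's own z axis and vertical above 0.5 rad).
It fails at once if the lid is slammed (turns shut faster than 3.5 rad/s) (velocity of joint lid below -3.5 rad/s).
It fails at once if the blue or yellow holder is dropped (falls free of the fingers faster than 0.8 m/s, from over 30 mm) ((linear speed of blue_holder above 0.8 m/s and contact force between the fingers and blue_holder below 0.1 N) or (linear speed of yellow_holder above 0.8 m/s and contact force between the fingers and yellow_holder below 0.1 N)).
It also fails if it takes over 72 s, if anything falls off the work surface, if the arm or the gripper's body presses on something with over 40 N, if the wrist force passes 120 N, or if a joint passes its speed limit or range.

## Working session

There is one attempt and no reset: what is moved stays moved. The work goes in short steps, each a Python script; the robot and the scene stay as the last script left them, time stands still between calls to the robot, and variables do not carry over. Pictures are saved under pics/ and viewed, at most 10 in all, crops included, and the job is handed in when it is done.

```bash
mkdir -p pics
cat > h.py <<'E'
import numpy as np, cv2
from workcell import env, claw, planner, sensors, optics, ticket
def cam(n):
    p=optics.camera_params(n); f=210/np.tan(np.radians(p["vertical_fov"])/2)
    return np.array([[f,0,p["cx"]],[0,f,p["cy"]],[0,0,1]]),np.array(p["distortion"],float),np.array(p["T"])
def ray(n,uv):
    K,d,T=cam(n); x=cv2.undistortPoints(np.array(uv,float).reshape(-1,1,2),K,d).reshape(-1,2)
    D=np.c_[x[:,0],-x[:,1],-np.ones(len(x))]@T[:3,:3].T
    return T[:3,3],D/np.linalg.norm(D,axis=1)[:,None]
def onz(n,uv,z):
    o,D=ray(n,uv); return o+D*((z-o[2])/D[:,2])[:,None]
def tri(uv1,uv2,a="scene",b="top"):
    o1,D1=ray(a,uv1);o2,D2=ray(b,uv2); out=[]
    for d1,d2 in zip(D1,D2):
        s=np.linalg.lstsq(np.c_[d1,-d2],o2-o1,rcond=None)[0]; p,q=o1+s[0]*d1,o2+s[1]*d2
        out.append(np.r_[(p+q)/2,np.linalg.norm(p-q)])
    return np.array(out)
def proj(n,P):
    K,d,T=cam(n); c=(np.array(P,float).reshape(-1,3)-T[:3,3])@T[:3,:3]
    return cv2.projectPoints(c*[1,-1,-1],np.zeros(3),np.zeros(3),K,d)[0].reshape(-1,2)
E
python3 - <<'E'
from h import *
for n in("scene","top"):
    im=optics.grab_frame(n); cv2.imwrite(f"pics/{n}0.png",im); cv2.imwrite(f"pics/{n}0v.png",cv2.resize(im,(800,600),interpolation=cv2.INTER_CUBIC))
    p=optics.camera_params(n);print(n,p["vertical_fov"],p["cx"],p["cy"],p["distortion"],np.round(p["T"],3).tolist())
print(sensors.sense())
E
```

```text
scene 46.630114508306235 284.6284394862434 206.95144525097854 [-0.03238463  0.          0.          0.          0.        ] [[0.215, -0.801, 0.559, 1.283], [0.976, 0.185, -0.11, -0.15], [-0.015, 0.569, 0.822, 1.256], [0.0, 0.0, 0.0, 1.0]]
top 44.55356936775895 272.8325164431632 204.19748737755364 [-0.03165207  0.          0.          0.          0.        ] [[-0.051, 0.974, -0.222, 0.143], [-0.999, -0.05, 0.012, 0.012], [0.0, 0.222, 0.975, 1.582], [0.0, 0.0, 0.0, 1.0]]
{'time': 0.1, 'q': array([ 1.03390776e+00,  2.21165211e-01,  1.52752196e+00,  7.38089434e-05,
        1.39469451e+00, -1.26126969e-01]), 'joint_vel': array([ 0.00039096, -0.00209253, -0.00181521, -0.00020835,  0.00079569,
       -0.00143289]), 'joint_efforts': array([ 6.73362592e-04, -4.95943558e+01, -3.88520586e+01,  7.01630465e-02,
        5.15401829e-02, -5.09270842e-05]), 'tcp_pos': array([0.24927064, 0.57252076, 0.22152217]), 'ee_rot': array([-3.25486617e-04,  2.03946250e-01,  9.78981678e-01, -8.33986560e-04]), 'contact_force': array([-0.46889441,  0.26727357,  0.08414878]), 'moment': array([ 0.0414482 ,  0.01810592, -0.05558681]), 'grasp_force': 0.0, 'gripper_width': 0.08742405337296191}
```

View pics/scene0v.png

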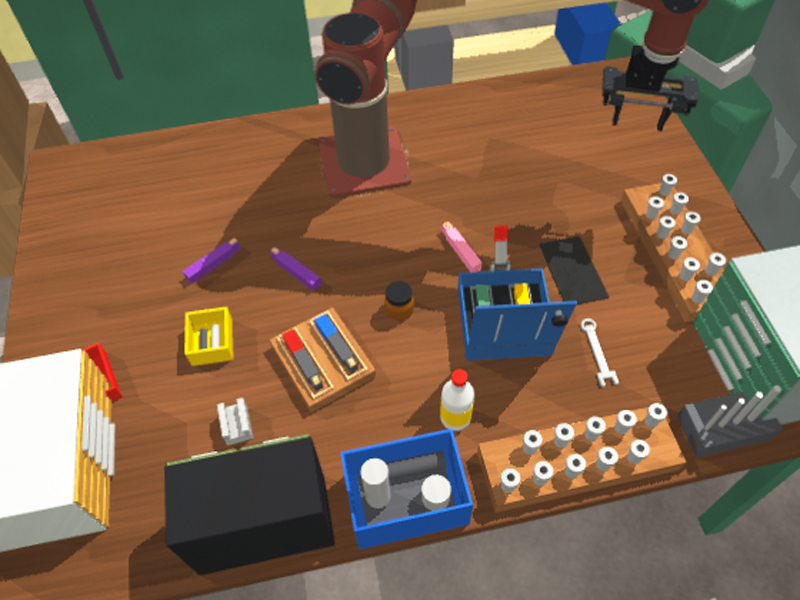

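View pics/top0v.png

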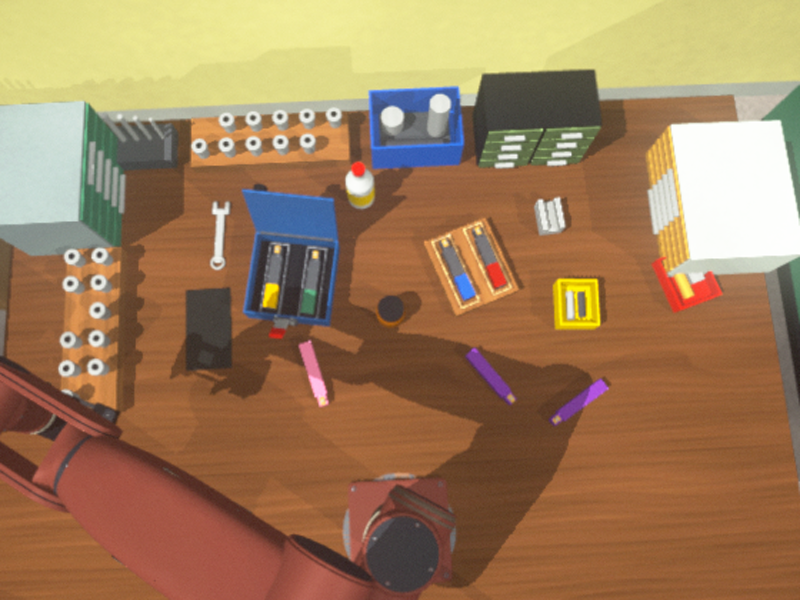

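The scene view shows the case at (515,315), with the lid standing open and hiding its nose half, the rack at (322,358), the mat at (575,268) and the bottle at (457,400). In the top view, in 800x600 pixels:
- **Yellow candidates:** tail in the case (271,297), **chosen**. Rejected: pink bar (313,373), yellow bin (577,303), yellow object in the red tray (682,284), bottle label (361,195).
- **Blue candidates:** tail in the rack (463,286), **chosen**. Rejected: purple bars (490,375) and (580,400), blue bin (416,127), case and lid.

Next is a close crop and the first measurements.

Run:
```python
from h import *
T=cv2.imread("pics/top0.png");S=cv2.imread("pics/scene0.png")
cr=lambda im,x,y:cv2.resize(im[y:y+100,x:x+133],(400,300),interpolation=cv2.INTER_CUBIC)
cv2.imwrite("pics/crop0.png",np.vstack([np.hstack([cr(T,140,145),cr(T,270,135)]),np.hstack([cr(S,300,150),cr(S,165,200)])]))
def blobs(im,lo,hi,box,nm):
    x,y,w,h=box; m=cv2.inRange(cv2.cvtColor(im,cv2.COLOR_BGR2HSV)[y:y+h,x:x+w],lo,hi)
    for c in cv2.findContours(m,cv2.RETR_EXTERNAL,cv2.CHAIN_APPROX_NONE)[0]:
        if cv2.contourArea(c)>15: print(nm,cv2.contourArea(c),np.round(cv2.boxPoints(cv2.minAreaRect(c))+[x,y],1).tolist())
Y=((22,120,120),(34,255,255));B=((100,150,100),(125,255,255))
blobs(T,*Y,(140,145,133,100),"topY");blobs(S,*Y,(300,150,133,80),"scY")
blobs(T,*B,(290,140,80,90),"topB");blobs(S,*B,(180,205,90,90),"scB")
```

```text
topY 133.5 [[183.4, 213.9], [186.1, 197.5], [195.6, 199.1], [192.9, 215.5]]
scY 108.5 [[360.0, 199.0], [370.0, 199.0], [370.0, 212.0], [360.0, 212.0]]
topB 112.5 [[317.4, 194.8], [324.6, 191.2], [332.0, 206.0], [324.8, 209.6]]
scB 119.0 [[219.2, 224.2], [227.2, 218.8], [235.8, 231.8], [227.8, 237.2]]
```

View pics/crop0.png

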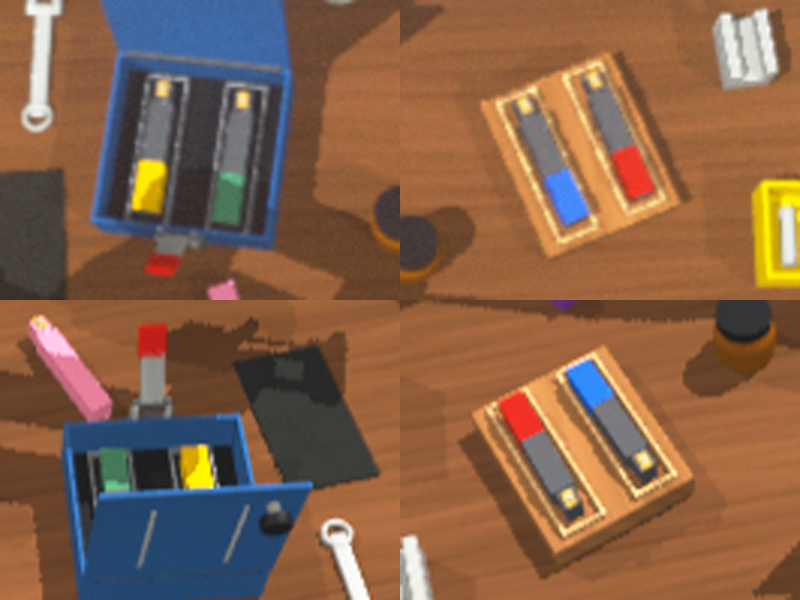

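The crop confirms the choice: the yellow tail is at crop (148,187) in the case's +y pocket with green at (228,198), and the blue tail is at (567,198) in the rack's +y trough with red at (632,173). I'll enlarge the case once more for exact pixels and triangulate the rack now.

```bash
cat > m.py <<'E'
from h import *
t=lambda ox,oy,P:(np.array(P,float)-[0,0])*[.3325,.3333]+[ox,oy]
E
python3 - <<'E'
from m import *
np.set_printoptions(precision=4,suppress=True)
T=cv2.imread("pics/top0.png");S=cv2.imread("pics/scene0.png")
a=cv2.resize(T[158:238,165:245],None,fx=5,fy=5,interpolation=cv2.INTER_CUBIC)
b=cv2.resize(S[150:230,315:395],None,fx=5,fy=5,interpolation=cv2.INTER_CUBIC)
cv2.imwrite("pics/crop1.png",np.hstack([a,b]))
tt=lambda P:t(270,135,np.array(P)-[400,0]); ss=lambda P:t(165,200,np.array(P)-[400,300])
print("rack corners +y+x,+x,-y,-x",tri(ss([(692,480),(555,552),(474,412),(603,348)]),tt([(482,102),(612,54),(690,203),(552,254)])))
print("blue paint edge",tri(ss([(593,408),(612,393)]),tt([(577,169),(546,183)])))
print("brass",tri(ss([(644,460)]),tt([(525,105)])), onz("top",tt([(525,105)]),.053),onz("scene",ss([(644,460)]),.053))
print("tail top edge scene @.055",onz("scene",ss([(567,375),(590,361)]),.055))
print("trough ribs top cam @.038",onz("top",tt([(497,100),(532,85),(602,230),(562,244)]),.038))
print("mat",onz("scene",t(300,150,np.array([(234,364),(320,347),(378,474),(286,490)])-[0,300]),.004))
E
```

```text
rack corners +y+x,+x,-y,-x [[ 0.6095 -0.0885  0.02    0.0019]
 [ 0.6557 -0.2284  0.0206  0.0049]
 [ 0.4883 -0.2904  0.0248  0.0151]
 [ 0.4418 -0.1491  0.0229  0.0043]]
blue paint edge [[ 0.525  -0.1739  0.0482  0.0134]
 [ 0.5118 -0.1474  0.0457  0.0014]]
brass [[ 0.5949 -0.1304  0.0504  0.0026]] [[ 0.594  -0.1315  0.053 ]] [[ 0.5966 -0.1292  0.053 ]]
tail top edge scene @.055 [[ 0.4875 -0.1863  0.055 ]
 [ 0.4764 -0.1619  0.055 ]]
trough ribs top cam @.038 [[ 0.6054 -0.1041  0.038 ]
 [ 0.6199 -0.1417  0.038 ]
 [ 0.4611 -0.2027  0.038 ]
 [ 0.4486 -0.1606  0.038 ]]
mat [[0.3625 0.3461 0.004 ]
 [0.361  0.446  0.004 ]
 [0.5352 0.4442 0.004 ]
 [0.5327 0.3447 0.004 ]]
```

View pics/crop1.png

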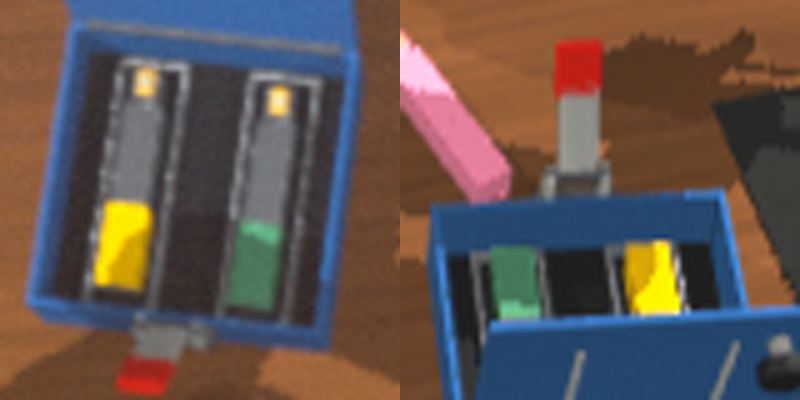

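The enlarged crop shows the yellow bar from brass (147,82) to tail (120,288) inside its ribs, with rib corners about (115,62), (188,65), (90,295) and (152,303). The clamp is in front at (165,340). The triangulated rack is about 8 mm lower than the text says, so I'll check the two cameras against each other on the mat, which lies at 4 mm.

Run:
```python
from h import *
np.set_printoptions(precision=4,suppress=True)
A=lambda P:(np.array(P,float)+.5)/5-.5+[165,158]
B=lambda P:(np.array(P,float)-[400,0]+.5)/5-.5+[315,150]
T=cv2.imread("pics/top0.png");S=cv2.imread("pics/scene0.png")
def quad(im,x,y,w,h,hi):
    m=cv2.inRange(cv2.cvtColor(im,cv2.COLOR_BGR2HSV)[y:y+h,x:x+w],(0,0,0),(180,255,hi)); c=max(cv2.findContours(m,0,1)[0],key=cv2.contourArea)
    return cv2.contourArea(c),np.round(cv2.approxPolyDP(c,4,True).reshape(-1,2)+[x,y],1).tolist()
print("matTop",quad(T,125,195,45,70,60)); print("matSc",quad(S,375,160,55,55,60))
V=lambda P:(np.array(P)+.5)*.7-.5
mt=V([(187,290),(230,288),(232,368),(187,370)])
C=lambda P:(np.array(P)-[0,300]+.5)/3-.5+[300,150]
ms=C([(378,474),(286,490),(234,364),(320,347)])
print("mat tri",tri(ms,mt))
print("case front rim +y,-y",tri(B([(724,190),(432,205)]),A([(28,300),(332,328)])))
print("rim @.06 scene",onz("scene",B([(724,190),(432,205)]),.06),"\n top",onz("top",A([(28,300),(332,328),(357,65),(70,22)]),.06))
print("rib front",tri(B([(677,243),(608,247)]),A([(90,295),(152,303)])))
print("ribs top@.02",onz("top",A([(115,62),(188,65),(90,295),(152,303)]),.02))
print("brass,paint@.037",onz("top",A([(147,82),(107,200),(153,207)]),.037))
print("tail top sc@.037",onz("scene",B([(625,243),(668,240)]),.037))
print("knob scene/top px rays; clamp")
print("clamp tip tri (grip end mid)",tri(B([(580,40)]),A([(145,388)])))
print("base plate / tcp check", proj("scene",sensors.sense()["tcp_pos"]),proj("top",sensors.sense()["tcp_pos"]))
```

```text
matTop (451.5, [[132, 235], [132, 257], [161, 255], [160, 239], [155, 245]])
matSc (409.0, [[413, 185], [405, 166], [377, 171], [383, 184], [392, 179]])
mat tri [[ 0.5312  0.4454 -0.0006  0.0027]
 [ 0.5298  0.3469  0.0011  0.0018]
 [ 0.3532  0.3479 -0.0065  0.0046]
 [ 0.3537  0.4465 -0.004   0.0067]]
case front rim +y,-y [[0.4644 0.3081 0.0584 0.0014]
 [0.4376 0.1269 0.0624 0.0073]]
rim @.06 scene [[0.4655 0.3082 0.06  ]
 [0.4362 0.1312 0.06  ]] 
 top [[0.4639 0.3071 0.06  ]
 [0.4373 0.1235 0.06  ]
 [0.6019 0.1026 0.06  ]
 [0.6389 0.2799 0.06  ]]
rib front [[0.4733 0.2779 0.0239 0.0047]
 [0.466  0.2376 0.0229 0.0007]]
ribs top@.02 [[0.6238 0.2586 0.02  ]
 [0.6195 0.2122 0.02  ]
 [0.4735 0.2762 0.02  ]
 [0.4665 0.2377 0.02  ]]
brass,paint@.037 [[0.6045 0.236  0.037 ]
 [0.5296 0.262  0.037 ]
 [0.5237 0.2336 0.037 ]]
tail top sc@.037 [[0.4748 0.2446 0.037 ]
 [0.4786 0.271  0.037 ]]
knob scene/top px rays; clamp
clamp tip tri (grip end mid) [[0.3932 0.2278 0.1391 0.0049]]
base plate / tcp check [[445.1883  86.8728]] [[ 58.5497 290.1819]]
```

The heights agree with the text within calibration error: case rim 0.058–0.062 m, rib tops 0.023 m (text 0.020), and rack 0.022 m with a 6.5 mm bias, since the mat reads −0.0025. Estimates:
- **bay0:** (0.545, 0.246), yaw −0.15
- **slot0:** (0.535, −0.153), yaw 0.345
- **Mat:** (0.445, 0.396)

The fingers have to stay above the 8 mm ribs, so I grip with the TCP 11 mm above each floor. Yellow goes first.

```bash
cat >> h.py <<'E'
from scipy.spatial.transform import Rotation as R
HI=.28
def quat(th): return [0,np.cos(th/2),np.sin(th/2),0]
def best(p,th):
    c=[]
    for k in(0,np.pi):
        q=planner.solve_ik(p,quat(th+k))
        if q is not None: c.append((np.abs(np.array(q)-sensors.sense()["q"]).max(),k))
    return quat(th+min(c)[1])
def go(x,y,th,z=HI): env.movep([x,y,z],best([x,y,z],th))
def line(z,sp=.2,th=None,x=None,y=None):
    p=sensors.sense()["tcp_pos"]; return env.movel([p[0] if x is None else x,p[1] if y is None else y,z],speed=sp,threshold=th)
def st(m=""):
    s=sensors.sense(); print(m,"t %.1f"%s["time"],np.round(s["tcp_pos"],4),"w %.4f"%s["gripper_width"],"gf %.1f"%s["grasp_force"],np.round(s["contact_force"],1))
def pick(x,y,th,floor,up=HI):
    go(x,y,th); claw.gripper_to(.042)
    line(floor+.05,.3); hit=line(floor+.0115,.06,6); st("down hit=%s"%hit)
    if hit: return
    claw.gripper_to(.0,50); st("grip"); line(up,.2); st("up")
def place(x,y,th,floor,h=.0115):
    go(x,y,th); line(floor+h+.03,.25); hit=line(floor+h-.006,.03,4); st("touch %s"%hit)
    claw.gripper_to(.042); line(HI,.25); st("released")
def snap(nm):
    for n in("scene","top"): cv2.imwrite(f"pics/{n}_{nm}.png",optics.grab_frame(n))
E
python3 - <<'E'
from h import *
print(best([.545,.246,HI],-.15),best([.445,.396,HI],0))
pick(.545,.246,-.15,.012); snap("y1")
E
```

```text
[0, np.float64(0.07492970727274235), np.float64(0.9971888181122075), 0] [0, np.float64(6.123233995736766e-17), np.float64(1.0), 0]
down hit=False t 4.4 [0.5464 0.2464 0.0235] w 0.0420 gf 0.0 [0.6 0.4 0.3]
grip t 4.9 [0.5465 0.2464 0.0239] w 0.0247 gf 50.0 [-0.8 -0.3  1.8]
up t 6.3 [0.5456 0.2461 0.278 ] w 0.0245 gf 49.9 [-1.   0.7 -9.4]
```

Run:
```python
from h import *
place(.445,.396,0,.004); go(.535,-.153,.345); snap("y2")
T=cv2.imread("pics/top_y2.png");S=cv2.imread("pics/scene_y2.png")
f=lambda im,x,y,w,h:cv2.resize(im[y:y+h,x:x+w],(400,400),interpolation=cv2.INTER_CUBIC)
cv2.imwrite("pics/crop2.png",np.hstack([f(T,105,190,80,80),f(S,370,150,80,80)]))
st()
```

```text
touch True t 9.2 [0.4456 0.3966 0.0159] w 0.0248 gf 49.9 [-0.3 -0.5  3.6]
released t 11.0 [0.4423 0.3944 0.2781] w 0.0423 gf 0.0 [ 0.1 -0.2 -0.3]
 t 13.1 [ 0.5353 -0.1521  0.28  ] w 0.0421 gf 0.0 [-0.1 -0.2 -0. ]
```

View pics/crop2.png

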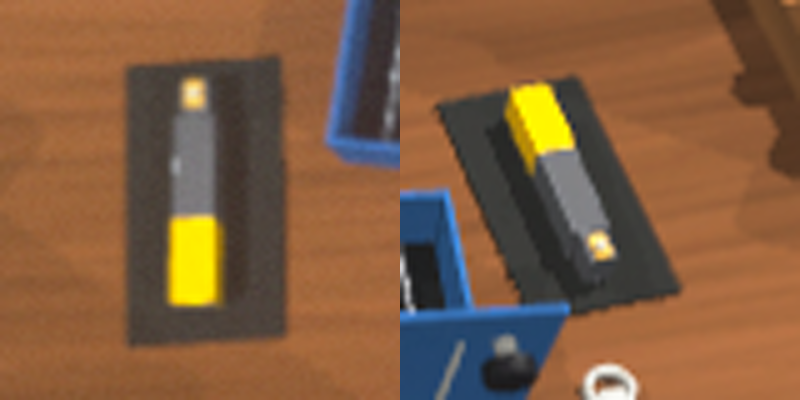

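The yellow holder lies flat on the mat in the top crop, from tail (195,303) through paint edge (195,217) to brass (193,92). In the scene crop its tail edge is at (528,86) and brass at (600,245). I'll measure how far it sits lengthwise from the tool's release point.

Run:
```python
from h import *
np.set_printoptions(precision=4,suppress=True)
A=lambda P:(np.array(P,float)+.5)/5-.5+[105,190]
B=lambda P:(np.array(P,float)-[400,0]+.5)/5-.5+[370,150]
print("brass tri",tri(B([(600,247)]),A([(193,95)])))
print("paint L/R tri (sc right=+y)",tri(B([(575,149),(537,162)]),A([(170,216),(217,217)])))
print("sc tail top edge z.029",onz("scene",B([(510,90),(547,83)]),.029),"paint",onz("scene",B([(575,149),(537,162)]),.029),"brass",onz("scene",B([(600,247)]),.029))
print("top: tail bottom z.004",onz("top",A([(170,304),(217,304)]),.004),"paint .029",onz("top",A([(170,216),(217,217)]),.029),"nose",onz("top",A([(193,80)]),.026),"brass",onz("top",A([(193,95)]),.029))
```

```text
brass tri [[0.5044 0.3983 0.0244 0.0006]]
paint L/R tri (sc right=+y) [[0.4283 0.4112 0.0245 0.0012]
 [0.4279 0.3854 0.0176 0.0019]]
sc tail top edge z.029 [[0.3762 0.3846 0.029 ]
 [0.3761 0.4099 0.029 ]] paint [[0.4314 0.4085 0.029 ]
 [0.4358 0.3814 0.029 ]] brass [[0.5073 0.3966 0.029 ]]
top: tail bottom z.004 [[0.3769 0.4168 0.004 ]
 [0.3754 0.3876 0.004 ]] paint .029 [[0.4276 0.4107 0.029 ]
 [0.4256 0.3817 0.029 ]] nose [[0.5135 0.3977 0.026 ]] brass [[0.5032 0.3969 0.029 ]]
```

Yellow is centred on the tool within 2 mm, with brass 60 mm and paint edge −16 mm from its middle. The same offsets put blue's middle at (0.536,−0.153). Now blue goes from the rack to the case, and is released only if the touch height shows it on the pocket floor.

```bash
python3 - <<'E'
import re
s=open("h.py").read()
s=s.replace('st("touch %s"%hit)\n','st("touch %s"%hit)\n    if sensors.sense()["tcp_pos"][2]>floor+h+.004: print("HIGH"); return False\n')
open("h.py","w").write(s)
E
python3 - <<'E'
from h import *
pick(.536,-.153,.345,.030)
if sensors.sense()["gripper_width"]>.02: place(.5455,.2462,-.15,.012)
E
```

```text
down hit=False t 15.2 [ 0.5372 -0.1535  0.0415] w 0.0420 gf 0.0 [-0.4 -0.3 -0.6]
grip t 15.7 [ 0.5372 -0.1531  0.0419] w 0.0243 gf 49.9 [-1.   2.5  3.6]
up t 17.0 [ 0.5363 -0.1528  0.2781] w 0.0246 gf 49.9 [ 0.3  0.2 -5.5]
touch True t 20.4 [0.5467 0.2454 0.0239] w 0.0245 gf 49.9 [-0.7 -0.   4.4]
released t 22.3 [0.5436 0.2444 0.278 ] w 0.0422 gf 0.0 [-0.4  0.7  0.5]
```

Run:
```python
from h import *
pick(.446,.397,0,.004)
if sensors.sense()["gripper_width"]>.02: place(.535,-.153,.345,.030)
go(.40,-.05,0.0); snap("p1")
T=cv2.imread("pics/top_p1.png");S=cv2.imread("pics/scene_p1.png")
cr=lambda im,x,y:cv2.resize(im[y:y+100,x:x+133],(400,300),interpolation=cv2.INTER_CUBIC)
cv2.imwrite("pics/crop3.png",np.vstack([np.hstack([cr(T,140,125),cr(T,270,135)]),np.hstack([cr(S,300,150),cr(S,165,200)])]))
st()
```

```text
down hit=False t 24.9 [0.4486 0.3964 0.0155] w 0.0420 gf 0.0 [ 0.9 -0.2  0.7]
grip t 25.4 [0.4488 0.3966 0.0159] w 0.0244 gf 50.0 [0.2 0.5 1.7]
up t 26.9 [0.448 0.396 0.278] w 0.0243 gf 50.0 [ 0.  -0.4 -8.2]
touch True t 30.8 [ 0.5362 -0.1523  0.0419] w 0.0247 gf 50.0 [-1.   0.2  4.7]
released t 32.5 [ 0.5327 -0.1508  0.2781] w 0.0422 gf 0.0 [-0.   0.2 -0.4]
 t 33.3 [ 0.4009 -0.0507  0.2799] w 0.0418 gf 0.0 [ 0.1  0.7 -0.3]
```

View pics/crop3.png

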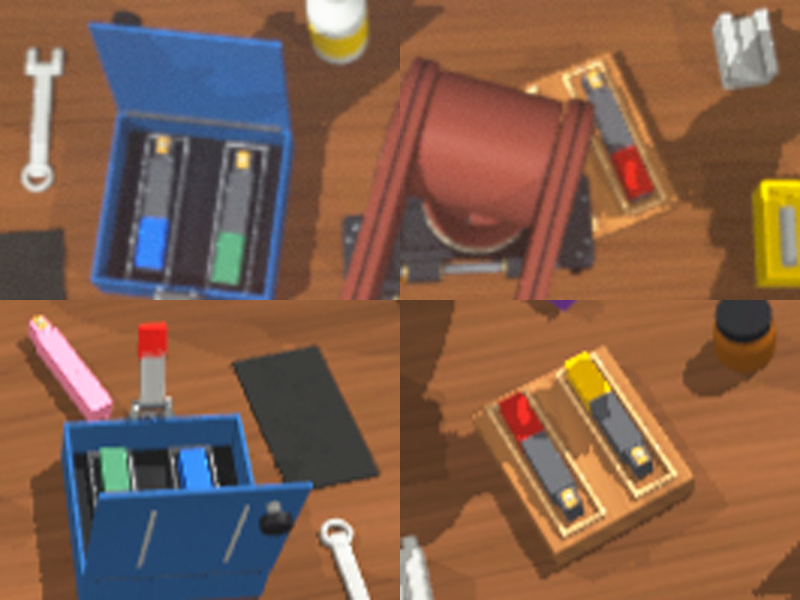

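Both sit inside their pockets: blue at crop (150,243) between its ribs in the case, and yellow at (587,378) in the rack trough, with green and red where they were. Next I measure the lid edge and the bottle before closing.

```bash
cat > c.py <<'E'
from h import *
YAW=-.15; C=np.array([.539,.2045]); ex=np.array([np.cos(YAW),np.sin(YAW)]); ey=np.array([-ex[1],ex[0]])
def w(x,y,z): return np.r_[C+x*ex+y*ey,z]           # case -> world
def cs(P): P=np.atleast_2d(P); return np.c_[(P[:,:2]-C)@ex,(P[:,:2]-C)@ey,P[:,2]]
E
python3 - <<'E'
from c import *
np.set_printoptions(precision=4,suppress=True)
t=lambda ox,oy,P:(np.array(P,float)+.5)/3-.5+[ox,oy]
E=tri(t(300,150,np.array([(312,485),(100,495)])-[0,300]),t(140,125,[(91,25),(286,45)]))
print(E,cs(E))
cc=cs(E).mean(0); print("angle",np.arctan2(cc[2]-.06,.09-cc[0]),"len",np.hypot(cc[2]-.06,.09-cc[0]))
T=cv2.imread("pics/top_p1.png");S=cv2.imread("pics/scene_p1.png")
V=lambda P:(np.array(P,float)+.5)*.7-.5
b=tri(V([(459,377)]),V([(359,170)])); print("cap",b,cs(b))
k=tri(t(300,150,[(275,518-300)]),t(140,125,[(127,16)])); print("knob",k,cs(k))
E
```

```text
[[0.6691 0.2749 0.2333 0.0045]
 [0.6395 0.0959 0.2352 0.0081]] [[ 0.1181  0.0891  0.2333]
 [ 0.1156 -0.0923  0.2352]]
angle 1.7238898503699647 len 0.17627982018144736
cap [[0.7294 0.0477 0.1595 0.0027]] [[ 0.2117 -0.1265  0.1595]]
knob [[0.6829 0.2425 0.2147 0.0005]] [[0.1366 0.0591 0.2147]]
```

The lid edge is at case (0.117, 0, 0.235), an angle of 1.72 rad, and the measured length of 0.176 m against 0.180 m confirms it. The knob and bottle are clear of the push path. I'll close the lid with shut fingers along its arc.

Run:
```python
from c import *
claw.gripper_to(0,20)
p=w(.165,0,.30); env.movep(p,best(p,YAW)); st("behind")
env.movel(w(.165,0,.205),speed=.25)
W=.011
for a in (1.5,1.25,1.0,.75,.5,.28,.12):
    r=.14; x=.09-r*np.cos(a)+.006*np.sin(a)+W; z=.06+r*np.sin(a)+.006*np.cos(a)
    if env.movel(w(x,0,z),speed=.12,threshold=45): st("STOP a=%.2f"%a); break
    st("a=%.2f"%a)
else:
    h=env.movel(w(.09-.14+W,0,.056),speed=.06,threshold=35); st("pressed %s"%h); env.pause(.2)
    st(); env.movel(w(.09-.14,0,.25),speed=.3); st("up")
```

```text
behind t 35.7 [0.7021 0.1789 0.3006] w 0.0003 gf 0.0 [-0.   0.6  0.6]
a=1.50 t 37.0 [0.6358 0.1901 0.2015] w 0.0002 gf 0.0 [ 0.5 -0.1 -0.5]
a=1.25 t 37.4 [0.601  0.1951 0.1946] w 0.0002 gf 0.0 [ 0.2 -0.6  0.4]
a=1.00 t 37.9 [0.5694 0.1999 0.1811] w 0.0006 gf 0.0 [-0.4  0.   0.7]
a=0.75 t 38.3 [0.542 0.204 0.16 ] w 0.0004 gf 0.0 [ 0.5 -0.3  0.6]
a=0.50 t 38.7 [0.5205 0.2073 0.1326] w 0.0005 gf 0.0 [-0.1 -0.1  0.1]
a=0.28 t 39.1 [0.5074 0.2092 0.1044] w 0.0002 gf 0.0 [ 0.4  0.1 -0.7]
a=0.12 t 39.5 [0.502  0.21   0.0827] w 0.0003 gf 0.0 [-0.1  0.3 -0.3]
pressed True t 39.9 [0.503  0.2108 0.0668] w 0.0002 gf 7.1 [-3.9 -2.3 14.4]
 t 40.0 [0.503  0.2107 0.0668] w 0.0006 gf 5.3 [-2.9 -1.6 10.6]
up t 40.8 [0.4887 0.2117 0.2478] w 0.0004 gf 0.0 [-0.3 -0.3 -1.2]
```

Run:
```python
from c import *
p=w(-.20,0,.25); env.movep(p,best(p,YAW)); snap("lid"); st()
T=cv2.imread("pics/top_lid.png");S=cv2.imread("pics/scene_lid.png")
f=lambda im,x,y:cv2.resize(im[y:y+100,x:x+100],(400,400),interpolation=cv2.INTER_CUBIC)
cv2.imwrite("pics/crop4.png",np.hstack([f(T,150,145),f(S,310,140)]))
```

```text
t 41.6 [0.3419 0.2341 0.2492] w 0.0005 gf 0.0 [-0.   0.2 -0.3]
```

View pics/crop4.png

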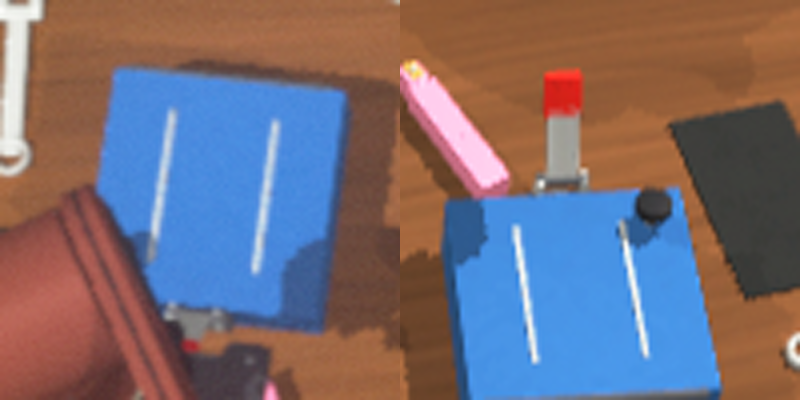

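The lid lies flat on the case: the top crop shows the full plate from (115,70) to (325,330), and the knob is at (653,205) in the scene crop. The clamp stands out front with its red end at (563,90). I'll swing it over along its arc.

Run:
```python
from c import *
W=.011
env.movel(w(-.20,0,.118),speed=.25); st("front")
pts=[(-.118,.118)]
for c in (1.35,1.1,.85,.6,.4,.2):
    r=.058; pts.append((-.098+r*np.cos(c)-.005*np.sin(c)-W, .071+r*np.sin(c)+.005*np.cos(c)))
for x,z in pts:
    if env.movel(w(x,0,z),speed=.12,threshold=45): st("STOP"); break
    st()
else:
    h=env.movel(w(-.098+.062,0,.085),speed=.1,threshold=35); h=env.movel(w(-.098+.062,0,.064),speed=.05,threshold=30); st("pressed %s"%h); env.pause(.2); env.movel(w(-.098+.062,0,.25),speed=.3)
    p=[.40,-.05,.28]; env.movep(p,best(p,0)); snap("end"); st()
    T=cv2.imread("pics/top_end.png");S=cv2.imread("pics/scene_end.png")
    f=lambda im,x,y:cv2.resize(im[y:y+100,x:x+100],(400,400),interpolation=cv2.INTER_CUBIC)
    cv2.imwrite("pics/crop5.png",np.hstack([f(T,150,145),f(S,310,140)]))
```

```text
front t 42.2 [0.3421 0.2345 0.1187] w 0.0008 gf 0.0 [0.2 0.2 0.6]
 t 43.1 [0.4222 0.2221 0.118 ] w 0.0010 gf 0.0 [-0.2  0.5  1.1]
 t 43.4 [0.4392 0.2198 0.129 ] w 0.0003 gf 0.0 [ 0.3 -0.3 -0.5]
 t 43.7 [0.4526 0.2175 0.1246] w 0.0008 gf 0.0 [-0.4 -0.3 -0.7]
 t 43.9 [0.4651 0.2156 0.1176] w 0.0002 gf 0.0 [-0.1 -0.9  0.8]
 t 44.2 [0.4755 0.214  0.1077] w 0.0005 gf 0.0 [-0.  -0.2 -0.2]
 t 44.5 [0.4818 0.213  0.0981] w 0.0004 gf 0.0 [-0.3  0.4 -0.1]
 t 44.7 [0.486  0.2123 0.0872] w 0.0006 gf 0.0 [-0.6  0.2  0.2]
pressed True t 45.4 [0.5046 0.2101 0.0781] w 0.0004 gf 7.3 [-5.7 -1.  14.7]
 t 47.5 [ 0.4003 -0.0492  0.2795] w 0.0005 gf 0.0 [ 0.5 -0.6  0.5]
```

View pics/crop5.png

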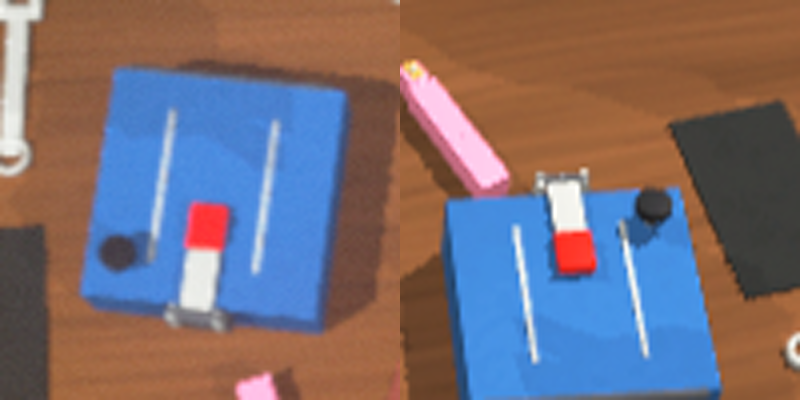

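The clamp lies over the lid, with the red end at (208,227) in the top crop. The press stopped about 2 mm above the nominal height, so I'll press once more near the tip to be sure, retreat and hand in.

Run:
```python
from c import *
p=w(-.098+.072,0,.20); env.movep(p,best(p,YAW))
env.movel(w(-.098+.072,0,.095),speed=.25)
h=env.movel(w(-.098+.072,0,.066),speed=.04,threshold=45); st("pressed %s"%h)
env.movel(w(-.098+.072,0,.25),speed=.3); p=[.40,-.05,.28]; env.movep(p,best(p,0)); env.pause(.3); st()
print(ticket.hand_in())
```

```text
pressed True t 49.7 [0.5141 0.2087 0.0781] w 0.0004 gf 6.9 [-6.1 -1.5 15. ]
 t 51.8 [ 0.4002 -0.0494  0.2798] w 0.0002 gf 0.0 [ 0.1  0.7 -0.2]
the job is handed in; nothing more can be done
None
```

I handed the job in at about 52 s of the 72 s limit; no verdict came back. The blue holder is in the case pocket and the yellow one in the rack trough; the lid is shut and the clamp lies flat on it, and the last pictures showed no bystander moved.

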